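# Draw the spatula out through the gap in the shelf top

### The arm

A 7-joint arm with a two-finger parallel gripper is mounted at the origin on the work surface. World frame = base frame: x ahead of the robot, y to its left, z up, the work surface at z = 0. Lengths are in m, angles in rad, forces in N, time in s.
With the tool pointing down it reaches from about 0.4 to 0.9 m from the base axis. Payload 5.6 kg.
Tool frame: the origin (TCP) lies on the centre line of the jaws, within the pads' length; the fingertips stand 19 mm ahead of it and the grasp point (between the pads) is the TCP; z points along the fingers, y is the line along which they close (so a half turn about z gives the same grasp; the last joint's range is limited). The gripper opens to 92 mm and grips with 3 to 60 N. Pads are 20 mm wide; open, the fingers measure 128 mm over their backs; the gripper's body (75 mm by 189 mm) begins 69 mm behind the grasp point.
Start: joints at [-1.155, 0.468, -0.012, 1.603, 0.006, 1.071, -0.056], TCP at [0.288, 0.583, 0.234] pointing down, gripper open.
Joint ranges: [-2.53, 2.53], [-0.31, 2.02], [-1.57, 1.55], [0.28, 2.44], [-1.29, 4.43], [0.15, 1.84], [-2.92, 2.92]. Speed limits (rad/s): [2.57, 2.57, 3.14, 3.14, 3.14, 3.14, 3.14].

### API

Orientations are given as a unit quaternion [x, y, z, w].
In Python, from bench import r gives the robot as it stands.
- The arm moves only by the tool apply_moves, never from a script. Its argument "deltas" is one flat list of numbers, 6 for each row, row after row: the shift along the tool's x, y, z as a fraction of full scale, then the turn, a rotation vector about the tool's x, y, z as a fraction of full scale. A call has 1 to 5 rows; each row shifts and turns the commanded pose from where the row before left it, along the tool's axes as they then stand; what a row does not reach is not made up. Full scale, the value 1, is 50 cm for a shift and 90 degrees for a turn. A row lasts 1/12 s, in which the tool goes at most 41.7 mm and 7.16 degrees, less where a joint would pass 70% of its speed; a pose out of reach is approached as far as the arm can. A call with a number of a shift or a turn outside -1 to 1 is refused whole. A call with a gripper value outside its range is refused whole. "gripper" is the closure, from -1 (fully open) to 1 (shut), set as the call begins (left out, the last holds). The fingers move at their own pace and stop on an object; "force" is the grip in N (left out, the last holds). Time passes only in rows, so rows that do not move let the fingers close. It gives the time, the measured TCP pose, the force, the opening and the grip force at its end, in the units of the state.
- r.sense(): the state, without advancing time (a new reading comes with each control period).
- r.read_camera(name): name is "scene" or "top" or "wrist"; returns a dict with "frame" (384x512x3 uint8, red, green, blue), "range_z" (384x512 float32, m along the optical axis (not along the pixel's ray), 0 where there is no reading), "vfov" (degrees; the focal length in pixels is half the picture's height over the tangent of half this angle, whatever the lens; pixels are square), "cx", "cy" (the principal point, pixels), "xyz" and "orientation" of the camera in the world. Camera axes: x right, y down, z forward; pixel columns grow to the right and rows downward; lengths in m; the calibration is good to about 2 mm. A picture is of the moment at which its call begins.
- r.sign_off(): hands the job in; it is judged then, once.
The state is a dict: "time_s": time; "joints": joint angles; "joint_vel": joint speeds; "joint_torque": joint torques, N m; "eef_pos": TCP position; "orientation": TCP orientation; "wrist_force": force on the tool from outside, world axes, zero at the start; "wrist_torque": the same for the moment, N m; "finger_gap": opening from 0.0 (shut) to 1.0 (fully open); "gripper_force": force on a finger pad.
Only numpy, scipy, OpenCV 4.12 (cv2) and the standard library are available. Lean on these libraries where they do the work, as an engineer would, in place of code of your own. Each camera call takes 0.05 s, during which the arm holds its last target. There are 200 camera calls.

### The job

The long wooden spatula has slipped down inside the low pine shelf and is too long to come straight up through the gap in the shelf's top: slide and tilt it, draw it out end first through the gap, and finish still holding it in the gripper, all of it a hand's width above the shelf top and touching nothing else. Keep holding it still there; do not put it down or let go, and leave the bowl, the coaster and everything else standing where they are.

Things in the scene. Friction and masses are not known exactly. Their poses are not given: they have to be found in the camera images.
- shelf: low pine shelf, closed all round, fixed, 204 mm (its x) by 444 mm (its y), 78 mm high; origin at the centre of its underside. Hollow: floor at z = 10 mm, underside of the top at 70 mm, top face 78 mm; inside 180 mm in x, 420 mm in y. The top is two fixed end boards covering |y| > 95 mm, with an open gap between them, 190 mm long in y and 180 mm wide in x
- gap (a point): centre of the gap in the shelf's top, level with the top face (78 mm above the table)
- spatula: dark wooden spatula, 280 mm long (its x), about 120 g, loose, flat on the shelf floor along the shelf's length, blade to the shelf's +y, both ends under the end boards; origin mid-length on its underside, z up. Handle x -140 to 50 mm, 20 mm wide, 16 mm thick; blade x 48 to 140 mm, 46 mm wide, 8 mm thick, undersides flush. Balances near x = 5 mm
- blade_end (a point): middle of the spatula's blade end (x = 140 mm, 4 mm above its underside)
- handle_end (a point): middle of the spatula's handle end (x = -140 mm, 8 mm above its underside)
- bowl: white ceramic dipping bowl, 90 mm across, 40 mm high, standing loose on one end board of the shelf (either one); origin at the centre of its underside
- coaster: round cork coaster, 90 mm across, 8 mm thick, lying loose on the other end board; origin at the centre of its underside
- pot: red enamelled fondue pot, 200 mm across, 85 mm high, on a steel burner stand, its rim 173 mm above the table, handle 140 mm long towards its -x; leave alone; origin at the centre of its underside
- cup: white ceramic cup, 90 mm across, 120 mm high, with six black-handled fondue forks standing to 240 mm; leave alone; origin at the centre of its underside
- lid: glass pot lid lying flat, 200 mm across, 46 mm high with its knob; leave alone; origin at the centre of its underside
- dip_a: white ceramic bowl, 100 mm across, 45 mm high, on the wooden turntable (260 mm across, 31 mm high); leave alone; origin at the centre of its underside
- dip_b: second such bowl on the turntable; leave alone; origin at the centre of its underside
There are look-alikes about, which are no part of the job. What is shaped like the bowl but green or pink is not meant.

How it is judged:
By the outcome, as a careful person would: the job done as asked, in the order asked, and still so for the second after the job is handed in, while the arm keeps its last pose, push and grip.
It also fails if it takes over 42 s, if anything falls off the work surface, if the arm or the gripper's body presses on something with over 40 N, if the wrist force passes 120 N, or if a joint passes its speed limit or range.

## Working session

There is one attempt and no reset: what is moved stays moved. The work goes in short steps, Python scripts to look and compute and a tool call to move; the robot and the scene stay as the last step left them, time stands still between calls to the robot, and variables do not carry over. Pictures are saved under pics/ and viewed, at most 10 in all, crops included, and the job is handed in when it is done.

Besides the shell and the picture viewer there is one more tool, called as name(argument=value, ...), one argument or row to a line, values as JSON. apply_moves: Moves the arm, as the interface text tells. Its arguments: {"type":"object","properties":{"deltas":{"type":"array","items":{"type":"number"}},"gripper":{"type":"number"},"force":{"type":"number"}},"required":["deltas"]}

```bash
mkdir -p pics; cat > h.py <<'E'
import numpy as np, cv2
from scipy.spatial.transform import Rotation as R
from bench import r
def cam(n,save=None):
    c=r.read_camera(n)
    if save: cv2.imwrite('pics/'+save,c['frame'][:,:,::-1])
    return c
def pt(c,u,v,d=None):
    f=192/np.tan(np.radians(c['vfov'])/2)
    if d is None: d=c['range_z'][int(v),int(u)]
    p=np.array([(u-c['cx'])/f*d,(v-c['cy'])/f*d,d])
    return R.from_quat(c['orientation']).apply(p)+c['xyz']
def cloud(c):
    f=192/np.tan(np.radians(c['vfov'])/2)
    v,u=np.mgrid[:384,:512]; d=c['range_z']
    p=np.stack([(u-c['cx'])/f*d,(v-c['cy'])/f*d,d],-1)
    return R.from_quat(c['orientation']).apply(p.reshape(-1,3)).reshape(384,512,3)+c['xyz']
E
python3 - <<'E'
from h import *
a=cam('scene');b=cam('top')
cv2.imwrite('pics/a.png',cv2.resize(np.vstack([a['frame'],b['frame']])[:,:,::-1],(400*1,600)))
cv2.imwrite('pics/top.png',cv2.resize(b['frame'][:,:,::-1],(800,600)))
cv2.imwrite('pics/scene.png',cv2.resize(a['frame'][:,:,::-1],(800,600)))
for n,c in(('s',a),('t',b)):print(n,c['xyz'],c['orientation'],c['vfov'],c['cx'],c['cy'])
print(r.sense())
np.savez('pics/c0.npz',a=cloud(a),b=cloud(b))
E
```

```text
s [1.22078628 1.17438432 1.05247516] [ 0.22813536  0.85695379 -0.44954609 -0.10720437] 43.91354511942472 264.84880356211517 183.39062656450326
t [ 0.3315011  -0.04380115  1.54983634] [-0.70308238  0.70583885 -0.05838982  0.06369712] 50.91971092749687 255.50554657101702 198.68899002029997
{'time_s': 0.1, 'joints': array([-1.15500587,  0.46829648, -0.01157572,  1.60350341,  0.00601582,
        1.07138386, -0.05623957]), 'joint_vel': array([-3.87193137e-04, -2.11410413e-03, -5.50234485e-06, -1.03229120e-03,
       -2.62479299e-04,  1.29222233e-03, -6.94766751e-04]), 'joint_torque': array([ 3.50611190e-04, -5.21646667e+01, -1.29731308e-02, -2.44365978e+01,
       -5.68691385e-02,  1.40527191e-02,  4.74595697e-05]), 'eef_pos': array([0.28772697, 0.58231725, 0.23274242]), 'orientation': array([ 2.27398684e-01,  9.73801434e-01, -7.71139209e-04, -1.08604897e-04]), 'wrist_force': array([ 0.68122608, -0.93019498,  0.26773854]), 'wrist_torque': array([ 0.01736178, -0.00166648,  0.01745432]), 'gripper_force': 0.0, 'finger_gap': 0.9993991019783641}
```

View pics/top.png

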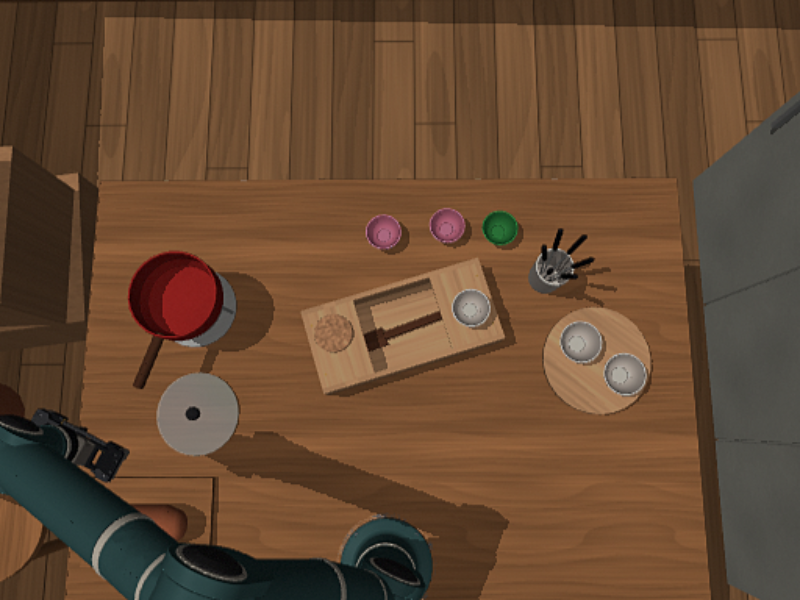

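View pics/scene.png

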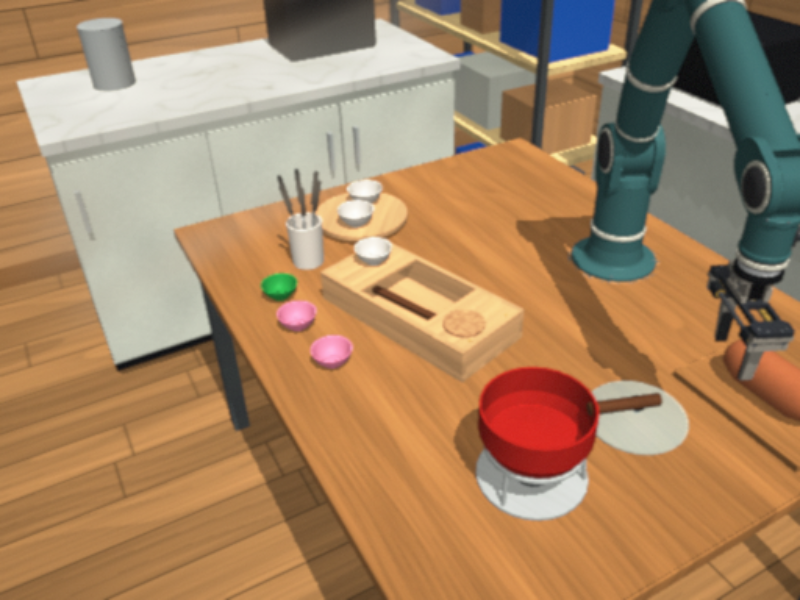

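The top view shows the shelf centred near (405,325), with the coaster at (333,333), the bowl at (470,308), and the spatula's blade at (373,337) running to the handle at (440,316). Other candidates for the spatula are the pot handle (150,360) and the forks (565,250), neither of which is in the shelf. The bowl look-alikes are pink at (384,232) and (448,225), green at (500,228), and two dips on the turntable.

```bash
python3 - <<'E'
from h import *
c=cam('top');P=cloud(c);p=P.reshape(-1,3)
s=cam('scene');Q=cloud(s).reshape(-1,3)
for n,q in(('top',p),('scene',Q)):
    m=(abs(q[:,2]-.078)<.005)&(q[:,0]>.3)&(q[:,0]<.8)&(abs(q[:,1])<.4)
    t=q[m]
    rect=cv2.minAreaRect(t[:,:2].astype(np.float32));print(n,m.sum(),rect,np.median(t[:,2]))
(cx,cy),_,_=rect=cv2.minAreaRect(p[(abs(p[:,2]-.078)<.005)&(p[:,0]>.3)&(p[:,0]<.8)&(abs(p[:,1])<.4)][:,:2].astype(np.float32))
for n,cc,q in(('top',c,p),('scene',s,Q)):
    f=cc['frame'].reshape(-1,3).astype(int)
    m=(np.hypot(q[:,0]-cx,q[:,1]-cy)<.17)&(q[:,2]<.05)&(q[:,2]>.008)&(f.sum(1)<200)
    d=q[m];print(n,'spat',m.sum(),np.percentile(d[:,2],[5,50,95]),cv2.minAreaRect(d[:,:2].astype(np.float32)))
    h=d[d[:,2]>.021];print('handle',len(h),h.mean(0),np.linalg.svd(h[:,:2]-h[:,:2].mean(0),full_matrices=False)[2][0])
for k,(u,v) in dict(coaster=(333,333),bowl=(470,308),pot=(175,295),cup=(552,272),lid=(193,413)).items(): print(k,pt(c,u*.64,v*.64))
cv2.imwrite('pics/crop.png',cv2.resize(c['frame'][160:260,185:335,::-1],(750,500),interpolation=cv2.INTER_CUBIC))
E
```

```text
top 2897 ((0.5521259307861328, -0.01404997706413269), (0.24532808363437653, 0.8006950616836548), 11.246582984924316) 0.07830248582957866
scene 2235 ((0.5823767781257629, -0.11758685111999512), (0.2133694887161255, 0.6141428351402283), 16.979389190673828) 0.07773064394170104
top spat 531 [0.0118662  0.02313815 0.0428768 ] ((0.5399202108383179, -0.012076541781425476), (0.20440000295639038, 0.2635396718978882), 19.689687728881836)
handle 323 [ 0.56382973 -0.03672768  0.02915234] [-0.74826043  0.6634051 ]
scene spat 70 [0.01724752 0.02230866 0.02889415] ((0.5839634537696838, -0.08456122130155563), (0.01653728447854519, 0.172821044921875), 17.666738510131836)
handle 47 [ 0.58660771 -0.09668833  0.02439065] [-0.32873617  0.9444218 ]
coaster [0.53408569 0.12227777 0.08652621]
bowl [ 0.5924145  -0.20019383  0.08499808]
pot [0.62480957 0.49556527 0.09607704]
cup [ 0.64483909 -0.36286723  0.22735398]
lid [0.3505188  0.45565707 0.04398136]
```

View pics/crop.png

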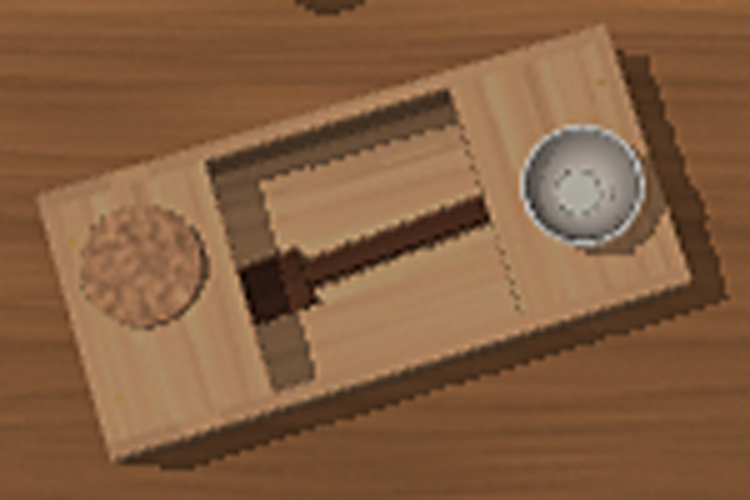

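The crop shows the shelf top's corners at (38,197), (607,25), (690,282) and (113,460). The handle's centre line runs from about (315,270) to (487,210), and the blade starts at about (300,250)–(320,302).

```bash
cat >> h.py <<'E'
def ptz(c,u,v,z):
    a=pt(c,u,v,1.0)-c['xyz']; return c['xyz']+a*(z-c['xyz'][2])/a[2]
E
python3 - <<'E'
from h import *
c=cam('top'); s=cam('scene')
g=lambda x,y,z:ptz(c,185+(x+.5)/5-.5,160+(y+.5)/5-.5,z)
K=np.array([g(*q,.078) for q in((38,197),(607,25),(690,282),(113,460))])
print(K.round(4)); print(np.linalg.norm(np.roll(K,-1,0)-K,axis=1)); C=K.mean(0)
ey=(K[0]+K[3]-K[1]-K[2])[:2];ey/=np.linalg.norm(ey);ex=np.array([ey[1],-ey[0]])
print('centre',C,'yaw',np.degrees(np.arctan2(ex[1],ex[0])),ex,ey)
S=lambda p:(np.array([(p[:2]-C[:2])@ex,(p[:2]-C[:2])@ey]).round(4),p.round(4))
for n,q in dict(h1=(487,198,.026),h1b=(490,222,.026),h2=(305,259,.026),h2b=(312,284,.026),b1=(298,249,.018),b2=(320,302,.018),gapA=(207,160,.078),gapB=(453,90,.078)).items(): print(n,*S(g(*q)))
# cloud-based, both views, in the shelf frame, inside the gap
for n,cc in(('top',c),('scene',s)):
    q=cloud(cc).reshape(-1,3);l=np.c_[(q[:,:2]-C[:2])@ex,(q[:,:2]-C[:2])@ey,q[:,2]]
    f=cc['frame'].reshape(-1,3).astype(int)
    m=(abs(l[:,0])<.085)&(abs(l[:,1])<.1)&(l[:,2]<.04)&(l[:,2]>.013)
    d=l[m]
    for lo in np.arange(-.1,.1,.02):
        e=d[(d[:,1]>=lo)&(d[:,1]<lo+.02)]
        if len(e)>3: print(n,round(lo+.01,3),len(e),np.percentile(e[:,0],[3,50,97]).round(4),np.percentile(e[:,2],[20,50,80]).round(4))
E
```

```text
[[ 0.5884  0.2017  0.078 ]
 [ 0.7177 -0.2233  0.078 ]
 [ 0.5229 -0.2794  0.078 ]
 [ 0.3946  0.1426  0.078 ]]
[0.44416439 0.20272144 0.44104481 0.20263271]
centre [ 0.55589295 -0.03956921  0.078     ] yaw 16.90960452229552 [0.95676484 0.29086258] [-0.29086258  0.95676484]
h1 [ 0.01   -0.1021] [ 0.5952 -0.1343  0.026 ]
h1b [-0.0084 -0.0986] [ 0.5765 -0.1363  0.026 ]
h2 [0.006 0.045] [0.5486 0.0052 0.026 ]
h2b [-0.014   0.0454] [ 5.293e-01 -1.000e-04  2.600e-02]
b1 [0.0162 0.0478] [0.5575 0.0108 0.018 ]
b2 [-0.028   0.0435] [ 0.5165 -0.006   0.018 ]
gapA [0.0911 0.0936] [0.6158 0.0765 0.078 ]
gapB [ 0.0878 -0.0972] [ 0.6682 -0.107   0.078 ]
top -0.09 73 [-0.0596  0.0058  0.0812] [0.0136 0.0158 0.025 ]
top -0.07 72 [-0.0759  0.0035  0.0773] [0.0139 0.0162 0.0256]
top -0.05 64 [-0.0647  0.0009  0.0751] [0.0146 0.0181 0.0256]
top -0.03 74 [-0.0726  0.0011  0.0761] [0.0139 0.0157 0.0267]
top -0.01 77 [-0.0777 -0.0029  0.0764] [0.0138 0.0153 0.0257]
top 0.01 74 [-0.0761 -0.003   0.079 ] [0.0138 0.016  0.0248]
top 0.03 73 [-0.0652 -0.0009  0.0782] [0.0137 0.0165 0.0261]
top 0.05 84 [-0.0664 -0.0048  0.0722] [0.0143 0.0162 0.0218]
top 0.07 102 [-0.0734 -0.0044  0.0799] [0.0144 0.017  0.02  ]
top 0.09 85 [-0.0758 -0.007   0.0658] [0.014  0.0173 0.0211]
scene -0.09 40 [-0.0832  0.007   0.0195] [0.0147 0.0216 0.0266]
scene -0.07 37 [-0.0827  0.0084  0.0252] [0.0154 0.0191 0.026 ]
scene -0.05 41 [-0.0833  0.0075  0.0258] [0.015  0.0228 0.0286]
scene -0.03 33 [-0.0739  0.0066  0.0242] [0.0147 0.0229 0.0259]
scene -0.01 29 [-0.0848  0.0083  0.0142] [0.0178 0.0237 0.0262]
scene 0.01 38 [-0.0825  0.002   0.0111] [0.0154 0.0229 0.0275]
scene 0.03 37 [-0.0817  0.0005  0.0133] [0.0148 0.0217 0.0257]
scene 0.05 7 [-0.0698 -0.0055  0.0101] [0.024  0.0242 0.0297]
```

apply_moves(
  deltas=[0,0,0,0,0,0.072,0,0,0,0,0,0.072,0,0,0,0,0,0.072,0,0,0,0,0,0.072,0,0,0,0,0,0.072],
  gripper=-1,
  force=40,
)

```text
time_s: 0.72
eef_pos: [0.2878, 0.5827, 0.2335]
orientation: [0.493, 0.87, -0.0, -0.0]
wrist_force: [-0.0, 0.4, -0.1]
finger_gap: 0.996
gripper_force: 0.0
```

apply_moves(
  deltas=[0,0,0,0,0,0.07,0,0,0,0,0,0.07,-0.05,0,0,0,0,0,-0.075,0.006,0,0,0,0,-0.075,0.006,0,0,0,0],
)

```text
time_s: 1.13
eef_pos: [0.325, 0.4896, 0.2332]
orientation: [0.582, 0.814, -0.0, 0.0]
wrist_force: [1.0, 0.0, 0.8]
finger_gap: 1.0
gripper_force: 0.0
```

apply_moves(
  deltas=[-0.075,0.006,0,0,0,0,-0.075,0.006,0,0,0,0,-0.075,0.006,0,0,0,0,-0.075,0.006,0,0,0,0,-0.075,0.006,0,0,0,0],
)

```text
time_s: 1.55
eef_pos: [0.4004, 0.3155, 0.2338]
orientation: [0.583, 0.813, 0.0, -0.0]
wrist_force: [0.3, 0.1, 0.3]
finger_gap: 1.0
gripper_force: 0.0
```

apply_moves(
  deltas=[-0.075,0.006,0,0,0,0,-0.075,0.006,0,0,0,0,-0.075,0.006,0,0,0,0,-0.075,0.006,0,0,0,0,-0.075,0.006,0,0,0,0],
)

```text
time_s: 1.97
eef_pos: [0.4748, 0.1427, 0.2339]
orientation: [0.583, 0.813, 0.0, 0.0]
wrist_force: [0.3, 0.7, 0.1]
finger_gap: 0.995
gripper_force: 0.0
```

apply_moves(
  deltas=[-0.075,0.006,0,0,0,0,-0.075,0.006,0,0,0,0,-0.075,0.006,0,0,0,0,-0.075,0.006,0,0,0,0,-0.05,0.006,0,0,0,0],
)

```text
time_s: 2.38
eef_pos: [0.5455, -0.0205, 0.234]
orientation: [0.584, 0.812, -0.0, 0.001]
wrist_force: [0.8, 0.4, 0.2]
finger_gap: 1.0
gripper_force: 0.0
```

apply_moves(
  deltas=[-0.03,0,0,0,0,0,0,0,0,0,0,0,0,0,0,0,0,0],
)

```text
time_s: 2.63
eef_pos: [0.5493, -0.0311, 0.2334]
orientation: [0.583, 0.812, -0.0, -0.0]
wrist_force: [0.0, 0.6, -1.2]
finger_gap: 0.998
gripper_force: 0.0
```

```bash
python3 - <<'E'
from h import *
c=cam('wrist');cv2.imwrite('pics/w1.png',cv2.resize(c['frame'][:,:,::-1],(800,600)))
print(c['xyz'],c['orientation'])
C=np.array([.5559,-.0396]);ex=np.array([.9568,.2909]);ey=np.array([-.2909,.9568])
q=cloud(c).reshape(-1,3);l=np.c_[(q[:,:2]-C)@ex,(q[:,:2]-C)@ey,q[:,2]]
m=(abs(l[:,0])<.07)&(abs(l[:,1])<.093)&(l[:,2]<.035)&(l[:,2]>.021);d=l[m]
for lo in np.arange(-.1,.1,.02):
    e=d[(d[:,1]>=lo)&(d[:,1]<lo+.02)]
    if len(e)>3: print(round(lo+.01,3),len(e),np.percentile(e[:,0],[3,50,97]).round(4),np.median(e[:,2]).round(4))
t=l[(abs(l[:,2]-.078)<.004)&(abs(l[:,0])<.13)&(abs(l[:,1])<.23)];print('top',t.min(0),t.max(0),np.median(t[:,2]))
E
```

```text
[0.52276708 0.04649286 0.38427564] [0.97624999 0.1597949  0.02323222 0.1444362 ]
-0.09 136 [-0.0068  0.0023  0.0115] 0.0256
-0.07 224 [-0.0086  0.0007  0.0109] 0.0258
-0.05 217 [-0.0092 -0.0001  0.0088] 0.0257
-0.03 243 [-0.0109 -0.0018  0.0081] 0.0257
-0.01 253 [-0.012  -0.0025  0.0073] 0.0257
0.01 253 [-0.013  -0.0042  0.0052] 0.0256
0.03 280 [-0.0147 -0.0051  0.0046] 0.0256
0.05 120 [-0.0149 -0.0055  0.0029] 0.0254
top [-0.10310888 -0.22219763  0.07400948] [0.10173028 0.18254932 0.08192607] 0.07778296574935878
```

View pics/w1.png

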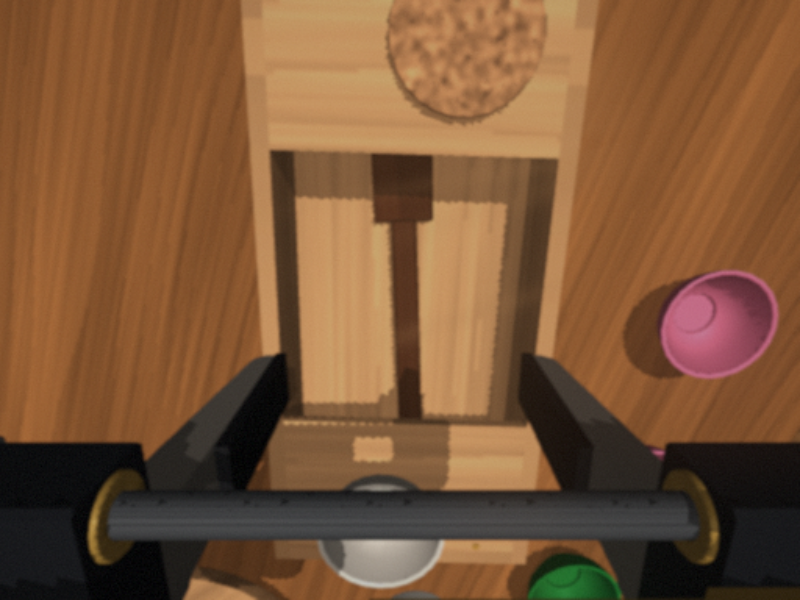

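The wrist view agrees: handle top at z = 0.0257, handle axis at shelf x ≈ −0.001 where y = −0.043, blade start near pixel (402,221), and nothing else in the gap. I'll line up and go down.

apply_moves(
  deltas=[-0.035,0.001,0,0,0,-0.017,-0.035,0.001,0,0,0,0,-0.036,0,0.04,0,0,0,0,0,0.06,0,0,0,0,0,0.06,0,0,0],
)

```text
time_s: 3.1
eef_pos: [0.5692, -0.0792, 0.1536]
orientation: [0.571, 0.821, 0.001, 0.001]
wrist_force: [-0.2, 0.1, -0.3]
finger_gap: 1.003
gripper_force: 0.0
```

apply_moves(
  deltas=[0,0,0.06,0,0,0,0,0,0.04,0,0,0,0,0,0.04,0,0,0,0,0,0,0,0,0,0,0,0,0,0,0],
)

```text
time_s: 3.52
eef_pos: [0.5677, -0.0785, 0.083]
orientation: [0.571, 0.821, -0.0, -0.001]
wrist_force: [0.6, -0.1, 1.1]
finger_gap: 0.999
gripper_force: 0.0
```

apply_moves(
  deltas=[0,0,0.03,0,0,0,0,0,0.03,0,0,0,0,0,0.025,0,0,0,0,0,0.014,0,0,0,0,0,0,0,0,0],
)

```text
time_s: 3.93
eef_pos: [0.5679, -0.0797, 0.0336]
orientation: [0.572, 0.821, -0.0, -0.001]
wrist_force: [0.6, 0.0, 1.1]
finger_gap: 1.0
gripper_force: 0.0
```

apply_moves(
  deltas=[0,0,0,0,0,0,0,0,0,0,0,0,0,0,0,0,0,0,0,0,0,0,0,0,0,0,0,0,0,0],
  gripper=1,
  force=40,
)

```text
time_s: 4.35
eef_pos: [0.5687, -0.0803, 0.0346]
orientation: [0.572, 0.82, 0.0, 0.0]
wrist_force: [-0.6, 0.2, 0.3]
finger_gap: 0.659
gripper_force: 0.0
```

apply_moves(
  deltas=[0,0,0,0,0,0,0,0,0,0,0,0,0,0,0,0,0,0,0,0,0,0,0,0,0,0,0,0,0,0],
)

```text
time_s: 4.77
eef_pos: [0.5683, -0.0803, 0.0341]
orientation: [0.572, 0.82, 0.0, 0.0]
wrist_force: [-0.1, 0.6, -0.0]
finger_gap: 0.3
gripper_force: 0.0
```

apply_moves(
  deltas=[0,0,0,0,0,0,0,0,0,0,0,0,0,0,0,0,0,0,0,0,0,0,0,0,0,0,0,0,0,0],
)

```text
time_s: 5.18
eef_pos: [0.5684, -0.0803, 0.0341]
orientation: [0.572, 0.82, 0.0, 0.0]
wrist_force: [0.8, -0.6, 0.4]
finger_gap: 0.213
gripper_force: 40.0
```

apply_moves(
  deltas=[0,0,-0.006,0,0,0,0,0,-0.008,0,0,0,0,0,0,0,0,0,0,0,0,0,0,0],
)

```text
time_s: 5.52
eef_pos: [0.5686, -0.0803, 0.0414]
orientation: [0.572, 0.82, 0.0, 0.0]
wrist_force: [1.2, 0.5, -0.7]
finger_gap: 0.211
gripper_force: 40.0
```

```bash
python3 - <<'E'
from h import *
c=cam('wrist','w2.png')
C=np.array([.5559,-.0396]);ex=np.array([.9568,.2909]);ey=np.array([-.2909,.9568])
q=cloud(c).reshape(-1,3);l=np.c_[(q[:,:2]-C)@ex,(q[:,:2]-C)@ey,q[:,2]]
f=c['frame'].reshape(-1,3).astype(int)
m=(abs(l[:,0])<.05)&(abs(l[:,1])<.15)&(l[:,2]<.06)&(l[:,2]>.0)
for lo in np.arange(-.1,.1,.02):
    e=l[m&(l[:,1]>=lo)&(l[:,1]<lo+.02)&(l[:,2]>.015)]
    if len(e)>3: print(round(lo+.01,3),len(e),np.percentile(e[:,0],[3,50,97]).round(4),np.percentile(e[:,2],[10,50,90]).round(4))
print(r.sense()['finger_gap'],r.sense()['joints'])
E
```

```text
-0.09 333 [-0.0078  0.0014  0.0114] [0.032  0.0331 0.0338]
-0.07 904 [-0.0083  0.0009  0.0102] [0.0321 0.0331 0.0339]
-0.05 1125 [-0.0102 -0.0003  0.0095] [0.0322 0.0331 0.0411]
-0.03 2620 [-0.0231 -0.0014  0.0207] [0.0311 0.0338 0.0558]
-0.01 1221 [-0.0119 -0.0026  0.0068] [0.0318 0.0329 0.0337]
0.01 1355 [-0.0131 -0.0038  0.0055] [0.0316 0.0328 0.0337]
0.03 1511 [-0.0142 -0.0049  0.0045] [0.0316 0.0327 0.0335]
0.05 2957 [-0.0275 -0.0067  0.0147] [0.0238 0.0249 0.0325]
0.07 3960 [-0.0285 -0.0073  0.0141] [0.0237 0.0246 0.0255]
0.09 1511 [-0.0292 -0.006   0.0136] [0.0236 0.0245 0.0254]
0.2115572821522756 [-0.20137803  0.62651512  0.3681812   1.92989832 -0.35703937  0.64849851
  0.74367654]
```

View pics/w2.png

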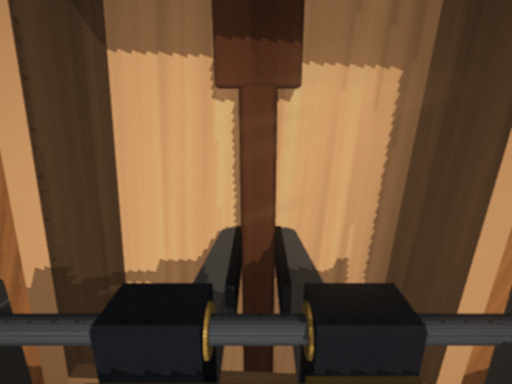

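```bash
cat > plan.py <<'E'
import numpy as np
def T(w): # blade-end underside (u,z), tilt deg -> TCP
    u,z,t=w; t=np.radians(t)
    return np.array([u-.180*np.cos(t)+.0244*np.sin(t), z+.180*np.sin(t)+.0244*np.cos(t)])
W=[(.1975,.017,0),(.199,.013,20),(.165,.013,28),(.125,.015,35),(.08,.03,35),(.08,.24,35)]
N=[5,5,5,5,8]
from itertools import pairwise
for (a,b),n in zip(pairwise(W),N):
    a,b=np.array(a),np.array(b); ws=[a+(b-a)*k/n for k in range(n+1)]; rows=[]
    for p,q in pairwise(ws):
        d=T(q)-T(p); t=np.radians(p[2])
        rows+=[round((d[0]*np.cos(t)-d[1]*np.sin(t))/.5,4),0,round((-d[0]*np.sin(t)-d[1]*np.cos(t))/.5,4),0,round(-(q[2]-p[2])/90,4),0]
        t=np.radians(q[2]); X=np.array([np.cos(t),-np.sin(t)]);Nn=np.array([np.sin(t),np.cos(t)]);B=q[:2]
        def top(y): # height of top surface at y
            s=(B[0]-y)/np.cos(t); th=.016 if s>.085 else .008
            return B[1]+s*np.sin(t)+th/np.cos(t)
        he=B-.28*X; body=T(q)+.0375*X+.069*Nn; body2=T(q)-.0375*X+.069*Nn
        print(q.round(3),'underboard %.3f'%(.07-top(.095) if B[0]>.095 else 9),'handle end',he.round(3),'bodycorners',body.round(3),body2.round(3),'tcp',T(q).round(3))
    print(rows)
E
python3 plan.py
```

```text
[0.198 0.016 4.   ] underboard 0.031 handle end [-0.082  0.036] bodycorners [0.062 0.119] [-0.013  0.125] tcp [0.02  0.053]
[0.198 0.015 8.   ] underboard 0.024 handle end [-0.079  0.054] bodycorners [0.07  0.128] [-0.004  0.138] tcp [0.023 0.065]
[ 0.198  0.015 12.   ] underboard 0.017 handle end [-0.075  0.073] bodycorners [0.078 0.136] [0.005 0.151] tcp [0.027 0.076]
[1.99e-01 1.40e-02 1.60e+01] underboard 0.010 handle end [-0.07   0.091] bodycorners [0.087 0.143] [0.015 0.164] tcp [0.032 0.087]
[1.99e-01 1.30e-02 2.00e+01] underboard 0.002 handle end [-0.064  0.109] bodycorners [0.097 0.15 ] [0.027 0.175] tcp [0.038 0.097]
[np.float64(0.0049), 0, np.float64(-0.0234), 0, np.float64(-0.0444), 0, np.float64(0.005), 0, np.float64(-0.0234), 0, np.float64(-0.0444), 0, np.float64(0.0051), 0, np.float64(-0.0235), 0, np.float64(-0.0444), 0, np.float64(0.0052), 0, np.float64(-0.0236), 0, np.float64(-0.0444), 0, np.float64(0.0053), 0, np.float64(-0.0236), 0, np.float64(-0.0444), 0]
[1.92e-01 1.30e-02 2.16e+01] underboard 0.001 handle end [-0.068  0.116] bodycorners [0.094 0.152] [0.024 0.18
[... 3799 characters left out ...]
5  0.415] tcp [-0.053  0.337]
[ 0.08  0.24 35.  ] underboard 9.000 handle end [-0.149  0.401] bodycorners [0.017 0.398] [-0.045  0.441] tcp [-0.053  0.363]
[np.float64(-0.0301), 0, np.float64(-0.043), 0, np.float64(-0.0), 0, np.float64(-0.0301), 0, np.float64(-0.043), 0, np.float64(-0.0), 0, np.float64(-0.0301), 0, np.float64(-0.043), 0, np.float64(-0.0), 0, np.float64(-0.0301), 0, np.float64(-0.043), 0, np.float64(-0.0), 0, np.float64(-0.0301), 0, np.float64(-0.043), 0, np.float64(-0.0), 0, np.float64(-0.0301), 0, np.float64(-0.043), 0, np.float64(-0.0), 0, np.float64(-0.0301), 0, np.float64(-0.043), 0, np.float64(-0.0), 0, np.float64(-0.0301), 0, np.float64(-0.043), 0, np.float64(-0.0), 0]
```

apply_moves(
  deltas=[0.03,0,0,0,0,0,0.03,0,0,0,0,0,0.03,0,0,0,0,0,0.03,0,0,0,0,0,0,0,0,0,0,0],
)

```text
time_s: 5.98
eef_pos: [0.5464, -0.0205, 0.0407]
orientation: [0.57, 0.822, 0.0, -0.001]
wrist_force: [-0.8, 0.3, -2.1]
finger_gap: 0.21
gripper_force: 40.0
```

```bash
sed -i 's/^W=.*/W=[(.2,.0165,0),(.197,.0145,15.5),(.16,.015,21.5),(.125,.016,32),(.08,.03,35),(.08,.24,35)]/; s/^N=.*/N=[5,5,5,5,8]/; s/print(rows)/print([float(x) for x in rows])/' plan.py; python3 plan.py; python3 -c "
from h import *
s=r.sense();print(s['eef_pos'],s['orientation'],s['joints'])"
```

```text
[0.199 0.016 3.1  ] underboard 0.032 handle end [-0.08   0.031] bodycorners [0.062 0.117] [-0.013  0.121] tcp [0.021 0.05 ]
[0.199 0.016 6.2  ] underboard 0.027 handle end [-0.08   0.046] bodycorners [0.067 0.124] [-0.007  0.132] tcp [0.022 0.059]
[0.198 0.015 9.3  ] underboard 0.022 handle end [-0.078  0.061] bodycorners [0.073 0.131] [-0.001  0.143] tcp [0.025 0.068]
[ 0.198  0.015 12.4  ] underboard 0.016 handle end [-0.076  0.075] bodycorners [0.078 0.137] [0.005 0.153] tcp [0.027 0.077]
[1.97e-01 1.40e-02 1.55e+01] underboard 0.011 handle end [-0.073  0.089] bodycorners [0.085 0.143] [0.012 0.163] tcp [0.03  0.086]
[0.002, 0.0, -0.0186, 0.0, -0.0344, 0.0, 0.002, 0.0, -0.0185, 0.0, -0.0344, 0.0, 0.0021, 0.0, -0.0185, 0.0, -0.0344, 0.0, 0.0021, 0.0, -0.0184, 0.0, -0.0344, 0.0, 0.0022, 0.0, -0.0184, 0.0, -0.0344, 0.0]
[1.90e-01 1.50e-02 1.67e+01] underboard 0.010 handle end [-0.079  0.095] bodycorners [0.08  0.145] [0.008 0.167] tcp [0.024 0.09 ]
[1.82e-01 1.50e-02 1.79e+01] underboard 0.010 handle end [-0.084  0.101] bodycorners [0.075 0.147] [0.004 0.17 ] tcp [0.018 0.093]
[1.75e
[... 3182 characters left out ...]
 [-0.149  0.374] bodycorners [0.017 0.372] [-0.045  0.415] tcp [-0.053  0.337]
[ 0.08  0.24 35.  ] underboard 9.000 handle end [-0.149  0.401] bodycorners [0.017 0.398] [-0.045  0.441] tcp [-0.053  0.363]
[-0.0301, 0.0, -0.043, 0.0, -0.0, 0.0, -0.0301, 0.0, -0.043, 0.0, -0.0, 0.0, -0.0301, 0.0, -0.043, 0.0, -0.0, 0.0, -0.0301, 0.0, -0.043, 0.0, -0.0, 0.0, -0.0301, 0.0, -0.043, 0.0, -0.0, 0.0, -0.0301, 0.0, -0.043, 0.0, -0.0, 0.0, -0.0301, 0.0, -0.043, 0.0, -0.0, 0.0, -0.0301, 0.0, -0.043, 0.0, -0.0, 0.0]
[ 0.54638122 -0.02053826  0.04070036] [ 5.70173897e-01  8.21522798e-01  2.80752435e-04 -1.39348305e-03] [-0.31088833  0.59515813  0.36668081  1.99489837 -0.35915174  0.61577993
  0.6521663 ]
```

apply_moves(
  deltas=[0.002,0,-0.0186,0,-0.0344,0,0.002,0,-0.0185,0,-0.0344,0,0.002,0,-0.0185,0,-0.0344,0,0.002,0,-0.0184,0,-0.0344,0,0.002,0,-0.0184,0,-0.0344,0],
)

```text
time_s: 6.4
eef_pos: [0.5447, -0.0157, 0.0873]
orientation: [0.567, 0.812, -0.077, 0.112]
wrist_force: [1.1, 0.7, -1.3]
finger_gap: 0.212
gripper_force: 40.0
```

apply_moves(
  deltas=[0,0,0,0,0,0,0,0,0,0,0,0,0,0,0,0,0,0],
)

```text
time_s: 6.65
eef_pos: [0.5443, -0.0155, 0.0862]
orientation: [0.567, 0.813, -0.077, 0.11]
wrist_force: [0.8, 0.2, -1.2]
finger_gap: 0.214
gripper_force: 40.0
```

```bash
python3 - <<'E'
from h import *
c=cam('scene');f=c['frame'][100:260,180:350,::-1]
w=cam('wrist')['frame'][:,:,::-1]
cv2.imwrite('pics/m1.png',np.hstack([cv2.resize(f,(400,376),interpolation=cv2.INTER_CUBIC),cv2.resize(w,(400,376))]))
s=r.sense();Rm=R.from_quat(s['orientation']).as_matrix();print(Rm[:,0],Rm[:,2],s['eef_pos'],s['wrist_force'],s['joints'])
d=s['eef_pos'][:2]-[.5559,-.0396];print('shelf xy',d@[.9568,.2909],d@[-.2909,.9568])
E
```

```text
[-0.33114058  0.9052083  -0.26635288] [ 0.09133296 -0.25020427 -0.96387557] [ 0.54418661 -0.01631602  0.08619224] [-0.43299887  1.07002423 -2.17828121] [-0.69697047  0.55238351  0.64943981  2.06564966 -0.1122743   0.56238838
  0.31110702]
shelf xy -0.004434058963934118 0.025685533137758138
```

View pics/m1.png

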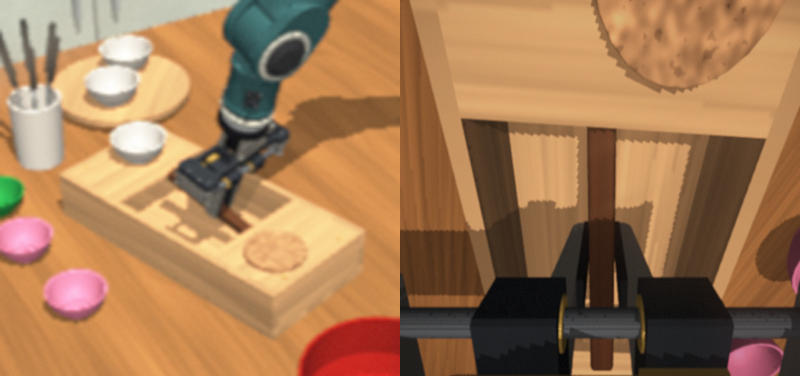

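The scene crop shows the handle tilted up out of the gap near (225,215), and the wrist view shows it passing under the end board's edge at (600,130) without touching. Forces are only noise, so I continue.

apply_moves(
  deltas=[-0.0132,0,-0.0038,0,-0.0133,0,-0.0131,0,-0.0035,0,-0.0133,0,-0.013,0,-0.0032,0,-0.0133,0,-0.0129,0,-0.003,0,-0.0133,0,-0.0128,0,-0.003,0,-0.0133,0],
)

```text
time_s: 7.17
eef_pos: [0.5542, -0.0421, 0.1046]
orientation: [0.562, 0.806, -0.107, 0.154]
wrist_force: [0.3, -0.1, -1.6]
finger_gap: 0.213
gripper_force: 40.0
```

apply_moves(
  deltas=[-0.011,0,-0.0084,0,-0.0233,0,-0.011,0,-0.008,0,-0.0233,0,-0.0108,0,-0.0075,0,-0.0233,0,-0.0105,0,-0.007,0,-0.0233,0,-0.0103,0,-0.0065,0,-0.0233,0],
)

```text
time_s: 7.58
eef_pos: [0.5599, -0.0564, 0.1334]
orientation: [0.549, 0.788, -0.158, 0.227]
wrist_force: [-0.1, -0.2, -2.2]
finger_gap: 0.213
gripper_force: 40.0
```

apply_moves(
  deltas=[-0.0177,0,0.001,0,-0.0067,0,-0.0177,0,0.0012,0,-0.0067,0,-0.0176,0,0.0014,0,-0.0067,0,-0.0175,0,0.0016,0,-0.0067,0,-0.0175,0,0.0018,0,-0.0067,0],
)

```text
time_s: 8.0
eef_pos: [0.5732, -0.0943, 0.1544]
orientation: [0.546, 0.782, -0.172, 0.247]
wrist_force: [-0.1, -0.2, -2.0]
finger_gap: 0.21
gripper_force: 40.0
```

apply_moves(
  deltas=[0,0,0,0,0,0,0,0,0,0,0,0,0,0,0,0,0,0],
)

```text
time_s: 8.25
eef_pos: [0.5729, -0.0929, 0.1536]
orientation: [0.546, 0.782, -0.172, 0.246]
wrist_force: [0.4, -0.4, -0.3]
finger_gap: 0.213
gripper_force: 40.0
```

```bash
python3 - <<'E'
from h import *
c=cam('scene');f=c['frame'][100:260,180:350,::-1]
w=cam('wrist')['frame'][:,:,::-1]
cv2.imwrite('pics/m2.png',np.hstack([cv2.resize(f,(400,376),interpolation=cv2.INTER_CUBIC),cv2.resize(w,(400,376))]))
s=r.sense();Rm=R.from_quat(s['orientation']).as_matrix();X=Rm[:,0];Z=Rm[:,2]
C=np.array([.5559,-.0396]);sh=lambda p:(np.r_[(p[:2]-C)@[.9568,.2909],(p[:2]-C)@[-.2909,.9568],p[2]]).round(4)
p=s['eef_pos'];print('tcp',sh(p),'blade',sh(p+.18*X+.0244*Z),'handle',sh(p-.1*X+.0244*Z),'joints',s['joints'].round(2))
E
```

```text
tcp [ 0.0008 -0.0557  0.1535] blade [-0.007   0.0777  0.0304] handle [ 0.0064 -0.1515  0.1908] joints [-0.96  0.64  0.99  2.08  0.14  0.53  0.12]
```

View pics/m2.png

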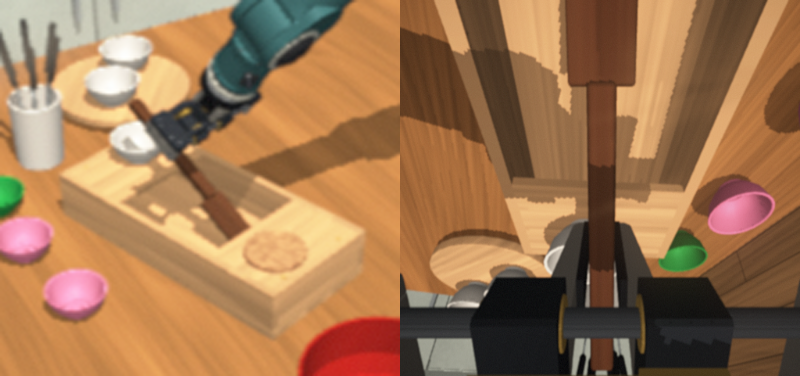

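The spatula is held at 35° with the blade at (230,215), inside the gap and clear of the edges, and the handle passes over the bowl. Next I lift it straight up.

apply_moves(
  deltas=[-0.03,0,-0.043,0,0,0,-0.03,0,-0.043,0,0,0,-0.03,0,-0.043,0,0,0,-0.03,0,-0.043,0,0,0,-0.03,0,-0.043,0,0,0],
)

```text
time_s: 8.77
eef_pos: [0.5726, -0.0926, 0.2857]
orientation: [0.545, 0.783, -0.172, 0.246]
wrist_force: [0.2, 0.4, -1.1]
finger_gap: 0.21
gripper_force: 40.0
```

apply_moves(
  deltas=[-0.03,0,-0.043,0,0,0,-0.02,0,-0.029,0,0,0,0,0,0,0,0,0,0,0,0,0,0,0,0,0,0,0,0,0],
)

```text
time_s: 9.18
eef_pos: [0.5722, -0.0921, 0.3273]
orientation: [0.545, 0.783, -0.172, 0.246]
wrist_force: [-0.1, 0.5, -1.2]
finger_gap: 0.213
gripper_force: 40.0
```

apply_moves(
  deltas=[0,0,0,0,0,0,0,0,0,0,0,0,0,0,0,0,0,0,0,0,0,0,0,0,0,0,0,0,0,0],
)

```text
time_s: 9.6
eef_pos: [0.5728, -0.0927, 0.3284]
orientation: [0.545, 0.782, -0.172, 0.246]
wrist_force: [0.0, -0.4, -2.1]
finger_gap: 0.217
gripper_force: 40.0
```

```bash
python3 - <<'E'
from h import *
c=cam('scene');t=cam('top')
cv2.imwrite('pics/m3.png',np.hstack([cv2.resize(k['frame'][:,:,::-1],(400,300)) for k in(c,t)]))
s=r.sense();Rm=R.from_quat(s['orientation']).as_matrix();X=Rm[:,0];Z=Rm[:,2]
p=s['eef_pos'];print('blade',p+.18*X+.0244*Z,'handle',p-.1*X+.0244*Z,s['joints'].round(2),s['joint_vel'].round(3))
q=cloud(c).reshape(-1,3);f=c['frame'].reshape(-1,3).astype(int)
b=p+.15*X+.02*Z;m=np.linalg.norm(q-b,axis=1)<.07;print(m.sum(),q[m].min(0),q[m].max(0))
P=cloud(t)
for k,(u,v) in dict(coaster=(333,333),bowl=(470,308)).items(): print(k,pt(t,u*.64,v*.64))
E
```

```text
blade [0.52663215 0.0325774  0.20536109] handle [ 0.60598774 -0.18269756  0.36585839] [-1.18  0.36  1.22  1.94  0.3   0.89  0.16] [-0.001 -0.003  0.002 -0.001  0.001 -0.001  0.001]
329 [ 0.50783933 -0.03917061  0.20598228] [0.5783416  0.04444728 0.27491078]
coaster [0.45673336 0.0588643  0.64525797]
bowl [ 0.59380689 -0.20102844  0.07718081]
```

View pics/m3.png

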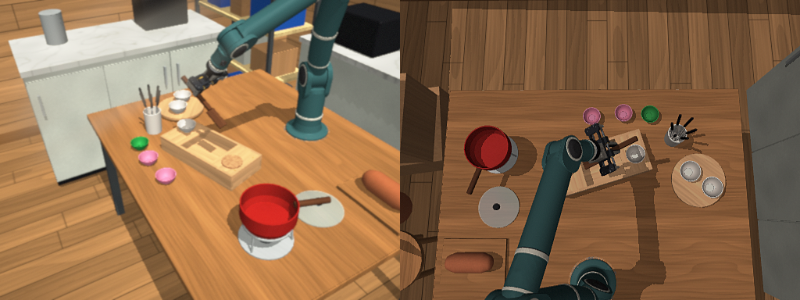

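The spatula hangs clear in the grip, its lowest point at z ≈ 0.206 (128 mm above the shelf top). The bowl and coaster are in place at (186,125) and (232,161) in the scene half.

```bash
python3 -c "
from bench import r
print(r.sign_off())"
```

```text
the job is handed in; nothing more can be done
None
```

The spatula came out handle end first through the gap. The arm is still gripping it, with its lowest point about 128 mm above the shelf top and touching nothing; the bowl and coaster are where they were, and the job is handed in at about 10 s of the 42 s allowed.

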